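Drain the square vase upside down on the free peg

ROBOT

A 6-joint arm with a two-finger parallel gripper is mounted at the origin on a cart in front of the work surface, level with it; the furniture and walls round the work are solid. World frame = base frame: x ahead of the robot, y to its left, z up, the work surface at z = 0. Lengths are in m, angles in degrees, forces in N, time in s.
With the tool pointing down it reaches from about 0.25 to 0.725 m from the base axis. Payload 9.7 kg.
Tool frame: the origin (TCP) lies midway between the tips of the shut fingers; the grasp point (between the pads) lies 19 mm behind it; z points along the fingers, y is the line along which they close (so a half turn about z gives the same grasp; the last joint's range is limited). The gripper opens to 85 mm and grips with 20 to 120 N. Pads are 22 mm wide; open, the fingers measure 114 mm over their backs; the gripper's body (76 mm by 85 mm) begins 54 mm behind the grasp point. The pads swing forward as they close: fully open they stand 13 mm farther back than shut.
Start: joints at [-65.546, 4.979, 10.078, 95.1, 0, 90], TCP at [0.228, -0.501, 0.231] pointing down, gripper open.
Joint ranges: [-179.16, 179.16], [-48.56, 103.87], [-65.8, 70.77], [-126.05, 130.52], [-82.76, 87.17], [-180, 180]. Speed limits (degrees/s): [127.2, 127.2, 147.25, 180, 180, 180].

INTERFACE

Orientations are given as [roll, pitch, yaw] about the fixed x, y, z axes, in that order (R = Rz(yaw) Ry(pitch) Rx(roll)).
In Python, from workcell import bot gives the robot as it stands. The module is installed in compiled form; this text tells all that it offers.
- The arm moves only by the tool send_rows, never from a script. Its argument "moves" is one flat list of numbers, 7 for each row, row after row: the shift along the world's x, y, z normalised to -1 to 1, where 1 is 0.025 m, then the turn, a rotation vector about the world's x, y, z normalised to -1 to 1, where 1 is 0.15 rad, then the closure, from -1 (fully open) to 1 (shut), so that 0 is half open. A call has 1 to 8 rows; each row shifts and turns the commanded pose from where the row before left it; what a row does not reach is not made up. A row lasts 1/8 s, in which the tool goes at most 62.5 mm and 10.7 degrees, less where a joint would pass 70% of its speed; a pose out of reach is approached as far as the arm can. A call with a number of a shift or a turn outside -1 to 1 is refused whole. A call with a gripper value outside its range is refused whole. The fingers move at their own pace and stop on an object; "squeeze" is the grip in N (left out, the last holds). Time passes only in rows, so rows that do not move let the fingers close. It gives the time, the measured TCP pose, the force, the opening and the grip force at its end, in the units of the state.
- bot.get_obs(): the state, without advancing time (a new reading comes with each control period).
- bot.camera(name): name is "side" or "top" or "wrist"; returns a dict with "color" (420x560x3 uint8, red, green, blue), "camera_matrix" (3x3 intrinsics, pixels), "R" (3x3) and "t" (3): a world point X has camera coordinates R X + t. Camera axes: x right, y down, z forward; pixel columns grow to the right and rows downward; lengths in m; the calibration is good to about 2 mm. A picture is of the moment at which its call begins. There is no depth.
- bot.job_done(): hands the job in; it is judged then, once.
Trained networks look in the newest picture that a camera, given by its name, has taken for a name from the list of things; names that differ only in an ending like _2 or _b are one class to them, and where a whole thing is asked for, a point or a joint stands for the part that bears it (a point fixed in the world has none). Each returns a list of dicts, best first, with "p" (0 to 1); they miss things now and then, are a little off and sometimes report something else, mostly with a low value. They report only what shows in the picture. A call takes as long as a camera call.
- bot.boxes_of(camera, query): "extent" ([left, top, right, bottom] in pixels, round what is visible of it).
- bot.trace(camera, query): "region" (420x560 bool, what is visible of it) and "extent" ([left, top, right, bottom] in pixels, round what is visible of it).
- bot.landmark_of(camera, query): "pixel" ([column, row] in pixels: a listed point, or the origin of a listed thing).
The state is a dict: "time": time; "q": joint angles; "qd": joint speeds; "joint_efforts": joint torques, N m; "ee_pos": TCP position; "tcp_rot": TCP orientation; "wrist_force": force on the tool from outside, world axes, zero at the start; "torque": the same for the moment, N m; "opening": finger opening in m; "grasp_force": force on a finger pad.
Only numpy, scipy, OpenCV 4.12 (cv2) and the standard library are available. Lean on these libraries where they do the work, as an engineer would, in place of code of your own. Each camera call takes 0.05 s, during which the arm holds its last target. There are 200 camera calls.

TASK

Put the rinsed square vase that lies on the worktop upside down over the bare peg of the empty draining stand, as its twin already is on the other stand. Lower it in hand until its rim rests flat on the stand's sloping top, then let go and leave it there. Leave the other things on the worktop where they are.

Things in the scene. Friction and masses are not known exactly. Their poses are not given: they have to be found in the camera images.
- vase_centre (a point): Centre of the loose vase: a white ceramic square tube, 56 x 56 mm across outside and 120 mm long, closed at one end and open at the other; walls 5 mm (inside 46 x 46 mm), floor 5 mm; about 0.3 kg. It starts lying on one flat side with its mouth roughly away from the robot; this point is then 28 mm above the worktop. x axis: along the vase from closed end to mouth; y and z axes: across its flat sides (z is up at the start).
- vase_mouth (a point): Centre of the open mouth of the loose vase, in the plane of the rim, 60 mm from the vase's centre along its x axis. Same axes as vase_centre.
- peg_foot (a point): Foot of the bare peg of the empty wooden draining stand (fixed): where the peg's axis meets the sloping top plate (86 x 84 mm), 34 mm above the worktop. The peg leans 15 degrees from upright, towards the robot's side. z axis: along the peg, up, square to the plate; y axis: level, across the stand; x axis: up the slope, away from the robot.
- peg_tip (a point): Centre of the top end of the same bare peg, 90 mm from peg_foot along its z axis. The peg is a round wooden dowel 32 mm thick, tapering to 16 mm over its last 14 mm. The stand's base board is 116 x 100 x 10 mm.
- used_peg_foot (a point): The same point (and axes) on the second, identical stand, whose peg already carries a fixed identical vase upside down, reaching 120 mm up along the peg; stay clear of it. The two stands stand side by side, 0.21 m or more apart, in either order.
- vase: The loose vase; origin and axes as vase_centre.
- mug: Bystander: a navy mug standing upright, 68 mm wide (90 mm with handle) and 62 mm high; origin at the centre of its underside's bounding box. To be left alone.
- ramekin: Bystander: a round white ramekin, 68 mm wide and 36 mm high; origin at the centre of its underside. To be left alone.
- tape_roll: Bystander: a roll of brown tape lying flat, 67 mm wide and 37 mm high; origin at the centre of its underside. To be left alone.

How it is judged (in metres and radians):
On the way:
1. still in hand, the vase is upside down over the bare peg with its rim within 20 mm of the stand's top plate (z of vase_mouth in the frame of peg_foot between -0.006 and 0.02 m and distance between vase_mouth and peg_foot below 0.03 m and angle between the x axis of vase_centre and the z axis of peg_foot, either way round below 0.25 rad and contact force between the fingers and vase above 0.5 N), for 0.1 s.
At the end, for the whole second after the job is handed in: The vase stands released and at rest upside down over the bare peg: the centre of its mouth is within 20 mm of the peg's foot and no more than 10 mm above the top plate, and the vase is within 8 degrees of the peg's direction (z of vase_mouth in the frame of peg_foot between -0.006 and 0.01 m and distance between vase_mouth and peg_foot below 0.02 m and angle between the x axis of vase_centre and the z axis of peg_foot, either way round below 0.14 rad and linear speed of vase below 0.02 m/s and angular speed of vase below 0.2 rad/s and contact force between the fingers and vase below 0.1 N); the robot touches nothing.
It fails at once if the mug is pushed more than 40 mm from its place (distance of mug from where it was at the start of the episode above 0.04 m).
It fails at once if the ramekin is pushed more than 40 mm from its place (distance of ramekin from where it was at the start of the episode above 0.04 m).
It fails at once if the tape roll is pushed more than 40 mm from its place (distance of tape_roll from where it was at the start of the episode above 0.04 m).
It also fails if it takes over 51 s, if anything falls off the work surface, if the arm or the gripper's body presses on something with over 40 N, if the wrist force passes 120 N, or if a joint passes its speed limit or range.

## Working session

There is one attempt and no reset: what is moved stays moved. The work goes in short steps, Python scripts to look and compute and a tool call to move; the robot and the scene stay as the last step left them, time stands still between calls to the robot, and variables do not carry over. Pictures are saved under pics/ and viewed, at most 10 in all, crops included, and the job is handed in when it is done.

Besides the shell and the picture viewer there is one more tool, called after "Emit:" by a JSON object that holds its "method" and its "body". send_rows: Moves the arm, as the interface text tells. Its arguments: {"type":"object","properties":{"moves":{"type":"array"},"squeeze":{"type":"number"}},"required":["moves"]}

```bash
mkdir -p pics; cat > h.py <<'E'
import numpy as np, cv2
from workcell import bot
from scipy.spatial.transform import Rotation as Ro
def shot(n,f=None):
    c=bot.camera(n)
    if f: cv2.imwrite('pics/'+f,c['color'][:,:,::-1])
    return c
def proj(c,X):
    p=c['camera_matrix']@(c['R']@np.asarray(X,float)+c['t']); return p[:2]/p[2]
def onz(c,px,z):
    d=c['R'].T@np.linalg.inv(c['camera_matrix'])@np.array([px[0],px[1],1.]); o=-c['R'].T@c['t']
    return o+d*(z-o[2])/d[2]
def tri(cs,ps):
    A=[];b=[]
    for c,p in zip(cs,ps):
        d=c['R'].T@np.linalg.inv(c['camera_matrix'])@np.array([p[0],p[1],1.]); d/=np.linalg.norm(d); o=-c['R'].T@c['t']
        P=np.eye(3)-np.outer(d,d);A.append(P);b.append(P@o)
    return np.linalg.lstsq(np.vstack(A),np.hstack(b),rcond=None)[0]
E
python3 - <<'E'
from h import *
np.set_printoptions(precision=4,suppress=True)
cs={n:shot(n) for n in('top','side')}
cv2.imwrite('pics/a.png',cv2.resize(np.hstack([cs[n]['color'][:,:,::-1] for n in cs]),(800,300)))
for n in cs: cv2.imwrite(f'pics/{n}.png',cs[n]['color'][:,:,::-1]); print(n,-cs[n]['R'].T@cs[n]['t'])
Z=dict(vase_centre=.028,vase_mouth=.028,peg_foot=.034,peg_tip=.034+.09*np.cos(.2618),used_peg_foot=.034,mug=0,ramekin=0,tape_roll=0)
for q,z in Z.items():
    for n in cs:
        print(q,n,[(np.round(r['pixel']),round(r['p'],2),onz(cs[n],r['pixel'],z)) for r in bot.landmark_of(n,q)[:3]])
print(bot.get_obs())
E
```

```text
top [ 0.4068 -0.0017  1.3494]
side [0.5546 0.8573 0.784 ]
vase_centre top [(array([360., 204.]), 0.98, array([ 0.5551, -0.2578,  0.028 ])), (array([304., 240.]), 0.18, array([ 0.4534, -0.0942,  0.028 ]))]
vase_centre side [(array([264., 183.]), 0.68, array([ 0.5477, -0.2784,  0.028 ]))]
vase_mouth top [(array([357., 185.]), 0.84, array([ 0.6111, -0.2508,  0.028 ]))]
vase_mouth side [(array([244., 187.]), 0.73, array([ 0.6121, -0.2554,  0.028 ]))]
peg_foot top [(array([274., 208.]), 0.92, array([ 0.5464, -0.0093,  0.034 ]))]
peg_foot side [(array([268., 236.]), 0.66, array([ 0.5359, -0.0033,  0.034 ])), (array([262., 185.]), 0.51, array([ 0.5538, -0.2593,  0.034 ])), (array([298., 226.]), 0.31, array([ 0.4488, -0.0448,  0.034 ]))]
peg_tip top [(array([275., 218.]), 0.6, array([ 0.5114, -0.0117,  0.1209]))]
peg_tip side [(array([276., 210.]), 0.68, array([ 0.5155, -0.0087,  0.1209]))]
used_peg_foot top [(array([172., 224.]), 0.89, array([0.5028, 0.2823, 0.034 ]))]
used_peg_foot side [(array([282., 323.]), 0.7, array([0.5099, 0.2915, 0.034 ]))]
mug top [(array([219., 251.]), 0.93, array([0.426 , 0.1516, 0.    ]))]
mug side [(array([311., 286.]), 0.78, array([0.4284, 0.1541, 0.    ]))]
ramekin top [(array([305., 238.]), 0.97, array([ 0.461 , -0.0975,  0.    ]))]
ramekin side []
tape_roll top [(array([306., 197.]), 0.85, array([ 0.5819, -0.105 ,  0.    ]))]
tape_roll side [(array([251., 221.]), 0.95, array([ 0.5882, -0.1107,  0.    ]))]
{'time': 0.9, 'q': array([-65.5457,   4.9787,  10.0801,  95.0991,   0.001 ,  90.    ]), 'qd': array([-0.054 , -0.0219, -0.048 , -0.0454,  0.0214,  0.0346]), 'joint_efforts': array([  0.0017, -52.0102,  46.4852,   0.0018,   0.0001,  -0.    ]), 'ee_pos': array([ 0.2277, -0.5007,  0.2313]), 'tcp_rot': array([179.9977,  -0.001 ,  24.4544]), 'wrist_force': array([-0.6085, -0.9573, -0.3212]), 'torque': array([0.015 , 0.008 , 0.0019]), 'grasp_force': 0.0, 'opening': 0.08517875243778096}
```

View pics/top.png

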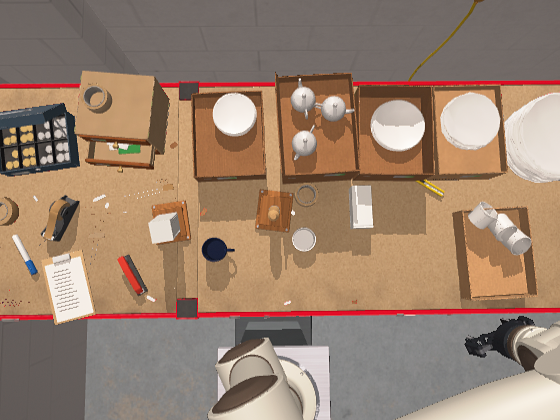

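View pics/side.png

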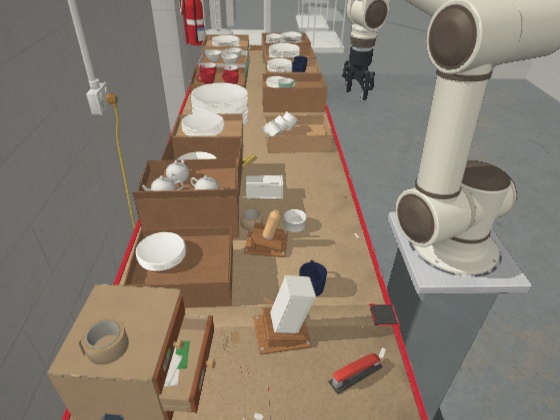

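The top view shows the loose vase at about (361,205) with its mouth towards the crates, the bare stand at (275,212), the ramekin at (304,239), the tape at (306,195) and the mug at (215,249). The used stand is at (168,224). The side view agrees. My plan is to grip near the closed end with the tool tilted 55° forward, then pitch the vase 75° about y.

Emit:
{"method": "send_rows", "body": {"moves": [0.7, 0.95, 0.1, 0, 0, -0.71, -1, 0.7, 0.95, 0.1, 0, 0, -0.71, -1, 0.7, 0.95, 0.1, 0, 0, -0.71, -1, 0.7, 0.95, 0.1, 0, 0, -0.71, -1, 0.7, 0.95, 0, 0, -0.8, 0, -1, 0.7, 0.95, 0, 0, -0.8, 0, -1, 0.7, 0.95, 0, 0, -0.8, 0, -1, 0.7, 0.95, 0, 0, -0.8, 0, -1], "squeeze": 60}}

```text
time: 1.9
ee_pos: [0.3682, -0.3099, 0.2418]
tcp_rot: [179.9, -27.7, 0.1]
wrist_force: [0.4, 0.3, 1.0]
opening: 0.0856
grasp_force: 0.0
```

Emit:
{"method": "send_rows", "body": {"moves": [0.7, 0.95, 0, 0, -0.8, 0, -1, 0.7, 0.95, 0, 0, -0.8, 0, -1, 0, 0, 0, 0, -0.8, 0, -1, 0, 0, 0, 0, -0.8, 0, -1, 0, 0, 0, 0, 0, 0, -1, 0, 0, 0, 0, 0, 0, -1]}}

```text
time: 2.65
ee_pos: [0.4027, -0.2635, 0.2423]
tcp_rot: [179.8, -54.9, 0.2]
wrist_force: [0.8, -0.3, 0.5]
opening: 0.0853
grasp_force: 0.0
```

```bash
python3 - <<'E'
from h import *
np.set_printoptions(precision=4,suppress=True)
cs={n:shot(n,n+'2.png') for n in('top','wrist')}
for q,z in dict(vase_centre=.028,vase_mouth=.028,peg_foot=.034,peg_tip=.1209).items():
    for n in cs:
        print(q,n,[(np.round(r['pixel'],1),round(r['p'],2),onz(cs[n],r['pixel'],z)) for r in bot.landmark_of(n,q)[:2]])
for n in cs:
    for r in bot.trace(n,'vase')[:2]:
        cnt=max(cv2.findContours(r['region'].astype(np.uint8),0,2)[0],key=cv2.contourArea)
        b=cv2.boxPoints(cv2.minAreaRect(cnt)); print(n,r['p'],[ (np.round(p),onz(cs[n],p,.056)) for p in b])
print(bot.get_obs())
E
```

```text
vase_centre top [(array([359.4, 204.4]), 0.88, array([ 0.5545, -0.2554,  0.028 ]))]
vase_centre wrist [(array([271.3, 259.3]), 0.85, array([ 0.5419, -0.2589,  0.028 ]))]
vase_mouth top [(array([359.3, 183.3]), 0.6, array([ 0.616, -0.257,  0.028])), (array([216. , 248.2]), 0.48, array([0.4337, 0.1572, 0.028 ]))]
vase_mouth wrist [(array([265.3, 216.8]), 0.92, array([ 0.6082, -0.2504,  0.028 ]))]
peg_foot top [(array([275. , 210.2]), 0.57, array([ 0.5398, -0.0118,  0.034 ]))]
peg_foot wrist [(array([ 57.5, 259.8]), 0.67, array([ 0.537 , -0.0042,  0.034 ]))]
peg_tip top []
peg_tip wrist []
top 0.69 [(array([349., 186.], dtype=float32), array([ 0.6042, -0.2221,  0.056 ])), (array([372., 186.], dtype=float32), array([ 0.6035, -0.2875,  0.056 ])), (array([372., 228.], dtype=float32), array([ 0.4843, -0.2835,  0.056 ])), (array([349., 228.], dtype=float32), array([ 0.485 , -0.2188,  0.056 ]))]
wrist 0.96 [(array([242., 205.], dtype=float32), array([ 0.6048, -0.2214,  0.056 ])), (array([294., 205.], dtype=float32), array([ 0.6049, -0.2874,  0.056 ])), (array([294., 313.], dtype=float32), array([ 0.462 , -0.2824,  0.056 ])), (array([242., 313.], dtype=float32), array([ 0.462 , -0.2304,  0.056 ]))]
{'time': 3.25, 'q': array([-57.2551, -44.0711, -41.7462,  54.6509,  43.5502, 138.2207]), 'qd': array([-0.0534, -0.126 , -0.1552,  0.0994,  0.0432,  0.025 ]), 'joint_efforts': array([ 0.0442, -8.7094, 53.0337, -6.185 ,  1.7614, -0.0002]), 'ee_pos': array([ 0.4027, -0.2631,  0.2412]), 'tcp_rot': array([179.9468, -54.9943,   0.0726]), 'wrist_force': array([ 0.2397,  0.7765, -0.3099]), 'torque': array([0.0071, 0.7224, 0.0332]), 'grasp_force': 0.0, 'opening': 0.08553850909625972}
```

View pics/wrist2.png

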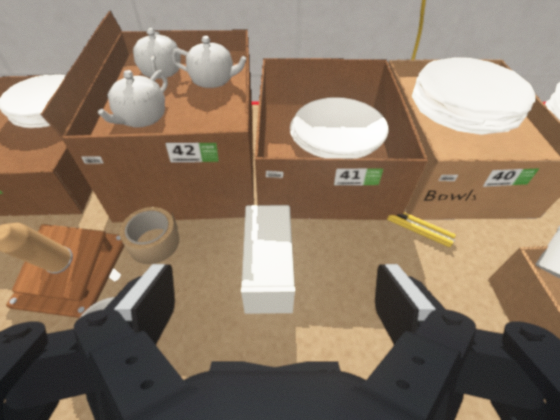

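The wrist view shows the vase's top face running from about (248,206)-(290,206) at the mouth to (243,290)-(293,290) at the closed end. Nothing stands near either side of it.

```bash
python3 - <<'E'
from h import *
np.set_printoptions(precision=4,suppress=True)
c=shot('wrist')
g=cv2.cvtColor(c['color'],6)
r=bot.trace('wrist','vase')[0]['region']
for row in (215,230,250,270,285,300):
    xs=np.where(r[row])[0]; print(row,xs.min(),xs.max()+1,[onz(c,(x,row),.056) for x in (xs.min(),xs.max()+1)])
print('col',[(v,int(g[v,268])) for v in range(200,320,4)])
for p in [(268,290),(268,206),(268,313)]: print(p,onz(c,p,.056),onz(c,p,0.))
E
```

```text
215 246 291 [array([ 0.5874, -0.2269,  0.056 ]), array([ 0.5875, -0.2825,  0.056 ])]
230 245 292 [array([ 0.5643, -0.227 ,  0.056 ]), array([ 0.5644, -0.283 ,  0.056 ])]
250 244 293 [array([ 0.536 , -0.2275,  0.056 ]), array([ 0.536 , -0.2832,  0.056 ])]
270 243 295 [array([ 0.5101, -0.2279,  0.056 ]), array([ 0.5101, -0.2845,  0.056 ])]
285 242 296 [array([ 0.4921, -0.228 ,  0.056 ]), array([ 0.4921, -0.2849,  0.056 ])]
300 243 295 [array([ 0.4752, -0.2301,  0.056 ]), array([ 0.4752, -0.2832,  0.056 ])]
col [(200, 83), (204, 134), (208, 207), (212, 205), (216, 208), (220, 210), (224, 207), (228, 208), (232, 206), (236, 209), (240, 245), (244, 251), (248, 251), (252, 251), (256, 250), (260, 250), (264, 250), (268, 249), (272, 249), (276, 249), (280, 249), (284, 246), (288, 248), (292, 191), (296, 183), (300, 183), (304, 183), (308, 184), (312, 168), (316, 135)]
(268, 290) [ 0.4864 -0.2555  0.056 ] [ 0.5146 -0.2542  0.    ]
(268, 206) [ 0.6021 -0.2539  0.056 ] [ 0.6505 -0.2523  0.    ]
(268, 313) [ 0.4614 -0.2558  0.056 ] [ 0.4853 -0.2546  0.    ]
```

Emit:
{"method": "send_rows", "body": {"moves": [0.31, 0.05, -0.94, 0, 0, 0.12, -1, 0.31, 0.05, -0.94, 0, 0, 0, -1, 0.31, 0.05, -0.94, 0, 0, 0, -1, 0.31, 0.05, -0.94, 0, 0, 0, -1, 0.31, 0.05, -0.94, 0, 0, 0, -1, 0.31, 0.05, -0.94, 0, 0, 0, -1, 0, 0, 0, 0, 0, 0, -1, 0, 0, 0, 0, 0, 0, -1]}}

```text
time: 4.35
ee_pos: [0.4493, -0.2559, 0.1014]
tcp_rot: [179.9, -55.0, 1.2]
wrist_force: [0.2, 0.6, 0.0]
opening: 0.0852
grasp_force: 0.0
```

```bash
python3 - <<'E'
from h import *
shot('wrist','wrist3.png'); print(bot.get_obs()['q'])
E
```

```text
[-50.33027606 -39.2894316  -55.77427995  31.68033206  39.78156558
 144.30599404]
```

View pics/wrist3.png

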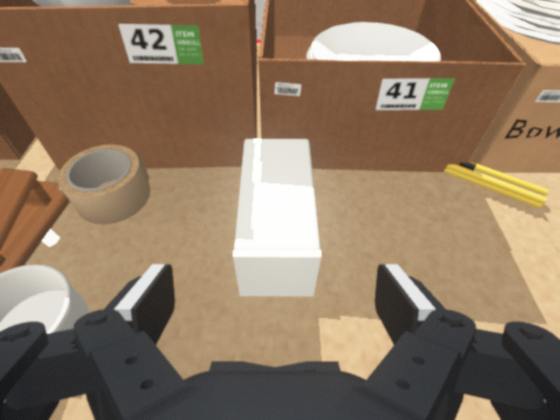

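The vase at columns 236-318 sits centred between the pads (174-376), so I'm going in.

Emit:
{"method": "send_rows", "body": {"moves": [0.68, 0, -0.64, 0, 0, 0, -1, 0.68, 0, -0.64, 0, 0, 0, -1, 0.68, 0, -0.64, 0, 0, 0, -1, 0.68, 0, -0.64, 0, 0, 0, -1, 0.68, 0, -0.64, 0, 0, 0, -1, 0, 0, 0, 0, 0, 0, -1]}}

```text
time: 5.15
ee_pos: [0.5344, -0.2555, 0.0198]
tcp_rot: [-180.0, -54.9, 1.1]
wrist_force: [-0.2, 0.0, 0.5]
opening: 0.0858
grasp_force: 0.0
```

```bash
python3 - <<'E'
from h import *
shot('wrist','wrist4.png'); o=bot.get_obs(); print(o['q'],o['ee_pos'],o['wrist_force'])
E
```

```text
[-40.84097516 -21.34588398 -56.37656975   8.24867035  33.16935188
 152.72016089] [ 0.53421592 -0.25567988  0.02056956] [ 0.18715206 -0.3768065  -0.35072816]
```

View pics/wrist4.png

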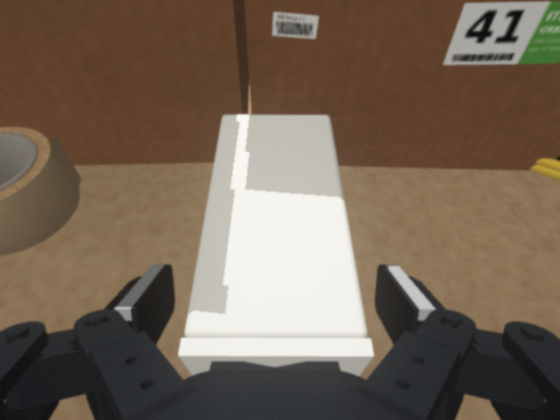

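The vase (190-360) lies between the open pads. Closing.

Emit:
{"method": "send_rows", "body": {"moves": [0, 0, 0, 0, 0, 0, 1, 0, 0, 0, 0, 0, 0, 1, 0, 0, 0, 0, 0, 0, 1, 0, 0, 0, 0, 0, 0, 1, 0, 0, 0, 0, 0, 0, 1, 0, 0, 0, 0, 0, 0, 1, 0, 0, 0, 0, 0, 0, 1, 0, 0, 0, 0, 0, 0, 1], "squeeze": 80}}

```text
time: 6.2
ee_pos: [0.5346, -0.2563, 0.0218]
tcp_rot: [179.8, -55.1, 1.2]
wrist_force: [-4.6, 0.6, 6.1]
opening: 0.0552
grasp_force: 83.2
```

Emit:
{"method": "send_rows", "body": {"moves": [0, 0, 0.4, 0, 0, 0, 1, 0, 0, 0.8, 0, 0, 0, 1, 0, 0, 0.9, 0, 0, 0, 1, 0, 0, 0.9, 0, 0, 0, 1]}}

```text
time: 6.7
ee_pos: [0.5336, -0.2554, 0.0957]
tcp_rot: [180.0, -54.9, 1.0]
wrist_force: [0.4, -0.7, -2.9]
opening: 0.0555
grasp_force: 82.7
```

Emit:
{"method": "send_rows", "body": {"moves": [0, 0, 1, 0, 0, 0, 1, 0, 0, 1, 0, 0, 0, 1, -0.3, 0, 1, 0, 0.4, 0, 1, -0.3, 0, 1, 0, 0.6, 0, 1, -0.3, 0, 1, 0, 0.7, 0, 1, -0.3, 0, 1, 0, 0.7, 0, 1, -0.3, 0, 1, 0, 0.7, 0, 1, -0.3, 0, 0.4, 0, 0.7, 0, 1]}}

```text
time: 7.7
ee_pos: [0.4886, -0.2556, 0.2827]
tcp_rot: [-179.5, -22.2, 0.7]
wrist_force: [0.2, -0.3, -3.4]
opening: 0.0553
grasp_force: 82.6
```

```bash
python3 - <<'E'
from h import *
np.set_printoptions(precision=4,suppress=True)
o=bot.get_obs(); print(o['q'],o['ee_pos'],o['tcp_rot'],o['opening'],o['grasp_force'])
cs={n:shot(n,n+'5.png') for n in('top','side')}
for q,z in dict(peg_foot=.034,peg_tip=.1209).items():
    for n in cs:
        print(q,n,[(np.round(r['pixel'],1),round(r['p'],2),onz(cs[n],r['pixel'],z)) for r in bot.landmark_of(n,q)[:2]])
a=cs['top']['color'][175:245,240:320]; b=cs['side']['color'][195:265,230:310]
cv2.imwrite('pics/stand.png',cv2.resize(np.hstack([a,b])[:,:,::-1],None,fx=5,fy=5,interpolation=cv2.INTER_CUBIC))
E
```

```text
[-34.267  -12.6429  -4.0019  80.3925  12.9545 146.9965] [ 0.4886 -0.2556  0.2827] [-179.5058  -22.2455    0.7286] 0.05527213334385577 82.57178463041782
peg_foot top [(array([276.8, 210.2]), 0.84, array([ 0.5397, -0.0169,  0.034 ])), (array([304. , 240.7]), 0.44, array([ 0.4517, -0.0932,  0.034 ]))]
peg_foot side [(array([269. , 234.2]), 0.84, array([ 0.5344, -0.0102,  0.034 ]))]
peg_tip top [(array([279.7, 216.8]), 0.63, array([ 0.5132, -0.0234,  0.1209]))]
peg_tip side [(array([279.6, 209.8]), 0.56, array([ 0.5066, -0.0095,  0.1209]))]
```

View pics/stand.png

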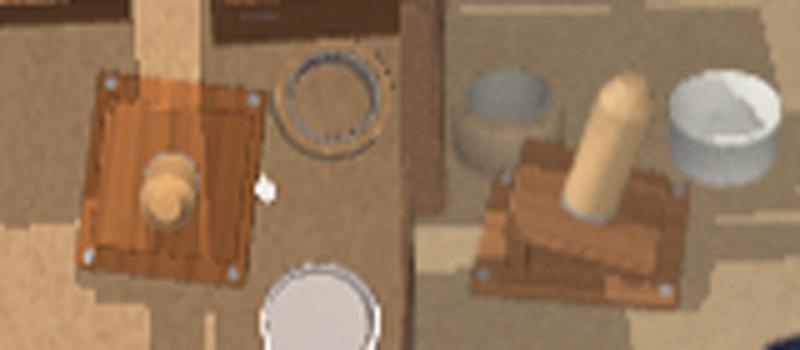

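Left crop (5x, offset 240,175): base board corners at (100,72), (265,92), (243,287) and (78,263), peg end at about (168,206). The stand is yawed a few degrees. Right crop (side): peg end near (632,85), foot near (590,205).

```bash
python3 - <<'E'
from h import *
np.set_printoptions(precision=4,suppress=True)
t=shot('top');s=shot('side')
P=[onz(t,(240+u/5-.4,175+v/5-.4),.01) for u,v in [(100,72),(265,92),(243,287),(78,263)]]
print(np.array(P),np.mean(P,0))
for a,b in [(3,0),(2,1)]:
    d=P[b]-P[a]; print('len',np.linalg.norm(d),'yaw',np.degrees(np.arctan2(d[1],d[0])))
for a,b in [(1,0),(2,3)]:
    d=P[b]-P[a]; print('len',np.linalg.norm(d),'yaw',np.degrees(np.arctan2(-d[0],d[1])))
pt=(240+168/5-.4,175+206/5-.4); ps=(230+(632-400)/5-.4,195+80/5-.4); pf=(230+(590-400)/5-.4,195+205/5-.4)
print('tip',onz(t,pt,.121),onz(s,ps,.121),tri([t,s],[pt,ps])); print('foot',onz(s,pf,.034))
# boxes for bounding test: project candidate model
for yaw in (-8,-5,-2,0,4):
  for f in ([.54,-.01,.034],):
    R=Ro.from_euler('z',yaw,degrees=True).as_matrix()@Ro.from_euler('y',-15,degrees=True).as_matrix()
    tip=np.array(f)+R[:,2]*.09; print(yaw,tip,proj(t,tip),proj(t,f),proj(s,tip),proj(s,f))
print(pt,ps,pf)
# vase in hand
for n in('top','side'):
  for q in('vase_centre','vase_mouth'): print(q,n,[(r['pixel'],r['p']) for r in bot.landmark_of(n,q)[:1]])
E
```

```text
[[ 0.605   0.0323  0.01  ]
 [ 0.5922 -0.064   0.01  ]
 [ 0.4783 -0.0495  0.01  ]
 [ 0.4933  0.046   0.01  ]] [ 0.5422 -0.0088  0.01  ]
len 0.11254898344765267 yaw -6.981758721422107
len 0.1148614392880384 yaw -7.276366266891049
len 0.09722308276893392 yaw -7.5786944285257904
len 0.09668435681096066 yaw -8.951874475616298
tip [ 0.516  -0.0061  0.121 ] [ 0.5164 -0.0059  0.121 ] [ 0.5162 -0.0062  0.1208]
foot [ 0.5384 -0.0042  0.034 ]
-8 [ 0.5169 -0.0068  0.1209] [273.4289 215.4672] [274.3761 210.1357] [275.7969 210.4317] [267.0149 234.2532]
-5 [ 0.5168 -0.008   0.1209] [273.8837 215.5137] [274.3761 210.1357] [275.8349 210.1568] [267.0149 234.2532]
-2 [ 0.5167 -0.0092  0.1209] [274.3403 215.5363] [274.3761 210.1357] [275.8492 209.8811] [267.0149 234.2532]
0 [ 0.5167 -0.01    0.1209] [274.6451 215.5382] [274.3761 210.1357] [275.8455 209.6973] [267.0149 234.2532]
4 [ 0.5168 -0.0116  0.1209] [275.2539 215.5102] [274.3761 210.1357] [275.8064 209.3307] [267.0149 234.2532]
(273.20000000000005, 215.79999999999998) (276.0, 210.6) (267.6, 235.6)
vase_centre top [([384.3, 214.9], 0.86)]
vase_mouth top [([372.7, 191.6], 0.6)]
vase_centre side [([277.6, 113.8], 0.64)]
vase_mouth side [([260.4, 126.2], 0.8)]
```

```bash
cat >> h.py <<'E'
E_=lambda r:Ro.from_euler('xyz',r,degrees=True).as_matrix()
Rv=E_([0,0,1.0]); Rt=E_([180,-55,1.1]); pt0=np.array([.5346,-.256,.0212])
VR=Rt.T@Rv; VP=Rt.T@(np.array([.545,-.2555,.028])-pt0)   # vase in tool
SR=E_([0,0,-7.5])@E_([0,-15,0]); foot=np.array([.539,-.0092,.034])
def vase(o): R=E_(o['tcp_rot']); return R@VR, R@VP+o['ee_pos']
def target(h):  # mouth h above foot along peg
    V=E_([0,0,-7.5])@E_([0,75,0]); R=V@VR.T
    c=foot+SR[:,2]*(h+.06); return R,c-R@VP
def todo(h,o):
    R,p=target(h); rv=Ro.from_matrix(R@E_(o['tcp_rot']).T).as_rotvec()
    return p,Ro.from_matrix(R).as_euler('xyz',degrees=True),(p-o['ee_pos'])/.025,rv/.15
E
python3 - <<'E'
from h import *
np.set_printoptions(precision=3,suppress=True)
o=bot.get_obs(); R,c=vase(o); m=c+R[:,0]*.06
print('vp',VP,c,m)
for n in('top','side'):
    k=shot(n); print(n,proj(k,c),proj(k,m))
for h in(.125,.0): print(h,*todo(h,o))
E
```

```text
vp [ 0.012 -0.     0.005] [ 0.501 -0.255  0.28 ] [ 0.552 -0.254  0.248]
top [380.325 214.849] [376.051 195.195]
side [279.613 115.607] [262.371 125.855]
0.125 [ 0.482 -0.002  0.221] [-179.897   20.      -7.439] [-0.263 10.142 -2.367] [ 0.234  4.929 -0.902]
0.0 [ 0.514 -0.006  0.1  ] [-179.897   20.      -7.439] [ 1.02   9.973 -7.197] [ 0.234  4.929 -0.902]
```

Emit:
{"method": "send_rows", "body": {"moves": [0, 1, 0, 0.04, 0.82, -0.15, 1, 0, 1, 0, 0.04, 0.82, -0.15, 1, 0, 1, 0, 0.04, 0.82, -0.15, 1, 0, 1, 0, 0.04, 0.82, -0.15, 1, 0, 1, 0, 0.04, 0.82, -0.15, 1, -0.1, 1, 0, 0.04, 0.82, -0.15, 1, -0.1, 1, 0, 0, 0, 0, 1, -0.06, 1, 0, 0, 0, 0, 1]}}

```text
time: 9.4
ee_pos: [0.4829, -0.0575, 0.2795]
tcp_rot: [-179.6, 20.0, -7.1]
wrist_force: [0.9, -0.3, -2.6]
opening: 0.0554
grasp_force: 83.1
```

Emit:
{"method": "send_rows", "body": {"moves": [0, 1, -0.5, 0, 0, 0, 1, 0, 1, -0.5, 0, 0, 0, 1, 0, 0.14, -0.5, 0, 0, 0, 1, 0, 0, 0, 0, 0, 0, 1, 0, 0, 0, 0, 0, 0, 1]}}

```text
time: 10.02
ee_pos: [0.4801, -0.0287, 0.2434]
tcp_rot: [-177.8, 19.9, -4.7]
wrist_force: [0.2, 0.5, -2.4]
opening: 0.0551
grasp_force: 83.2
```

```bash
python3 - <<'E'
from h import *
np.set_printoptions(precision=3,suppress=True)
o=bot.get_obs(); R,c=vase(o); m=c+R[:,0]*.06
print(o['time'],o['q'],o['ee_pos'],o['tcp_rot'],o['opening'],o['grasp_force'])
k={}
for n in('top','side','wrist'):
    k[n]=shot(n,n+'6.png'); print(n,'c',proj(k[n],c),'m',proj(k[n],m))
    for q in('vase_centre','vase_mouth','peg_foot','peg_tip'): print(q,[(r['pixel'],r['p']) for r in bot.landmark_of(n,q)[:1]])
print(*todo(.125,o))
im=k['side']['color'].copy()
for s in(-1,1):
  for e in(-1,1):
    for x in(-1,1):
      p=proj(k['side'],c+R@np.array([.06*x,.028*s,.028*e])); cv2.circle(im,tuple(int(round(v)) for v in p),1,(255,0,0),-1)
a=im[80:260,200:380][:,:,::-1]; b=cv2.resize(k['wrist']['color'][:,:,::-1],(400,300))
cv2.imwrite('pics/c6.png',np.hstack([cv2.resize(a,(400,400),interpolation=2),cv2.copyMakeBorder(b,0,100,0,0,0)]))
E
```

```text
10.025 [ -4.73   15.674  20.804 115.043   2.216 179.944] [ 0.48  -0.029  0.243] [-177.764   19.912   -4.67 ] 0.05506310520023941 83.24244115501642
top c [282.885 222.492] m [282.058 218.018]
vase_centre []
vase_mouth []
peg_foot []
peg_tip []
side c [287.118 169.665] m [280.411 188.511]
vase_centre [([287.9, 168.8], 0.92)]
vase_mouth []
peg_foot [([269.6, 232.7], 0.56)]
peg_tip [([276.6, 209.4], 0.71)]
wrist c [275.412 243.882] m [275.627 157.584]
vase_centre [([276.0, 242.6], 0.64)]
vase_mouth []
peg_foot [([251.6, 51.1], 0.81)]
peg_tip []
[ 0.482 -0.002  0.221] [-179.897   20.      -7.439] [ 0.088  1.064 -0.896] [-0.231  0.035 -0.237]
```

View pics/c6.png

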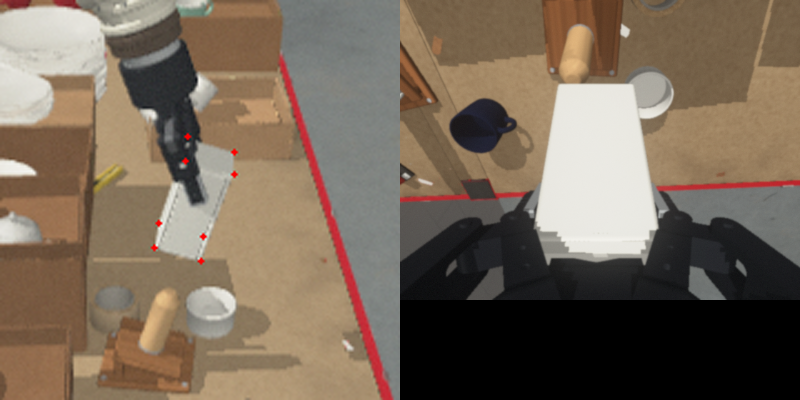

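The overlay matches the vase in hand, and the bare peg stands clear below (side crop about (160,320)). Joint 6 has reached its 180° limit, though. The peg is round, so I'll roll the target about the peg axis by +15°.

```bash
cat >> h.py <<'E'
def target(h,phi=15):
    V=Ro.from_rotvec(SR[:,2]*np.radians(phi)).as_matrix()@E_([0,0,-7.5])@E_([0,75,0]); R=V@VR.T
    c=foot+SR[:,2]*(h+.06); return R,c-R@VP
E
python3 - <<'E'
from h import *
np.set_printoptions(precision=3,suppress=True)
o=bot.get_obs()
print(*todo(.125,o)); print(SR[:,2]*4)
E
```

```text
[ 0.482 -0.004  0.221] [176.004  20.445   5.638] [ 0.091  0.977 -0.869] [-0.684  0.05   1.445]
[-1.026  0.135  3.864]
```

Emit:
{"method": "send_rows", "body": {"moves": [0.03, 0.3, 0, -0.23, 0.02, 0.48, 1, 0.03, 0.3, 0, -0.23, 0.02, 0.48, 1, 0.03, 0.38, -0.3, -0.23, 0.02, 0.48, 1, 0, 0, -0.4, 0, 0, 0, 1, 0, 0, 0, 0, 0, 0, 1]}}

```text
time: 11.4
ee_pos: [0.482, -0.0039, 0.2245]
tcp_rot: [176.0, 20.6, 5.5]
wrist_force: [-0.9, -0.7, -2.0]
opening: 0.0553
grasp_force: 83.2
```

```bash
python3 - <<'E'
from h import *
np.set_printoptions(precision=3,suppress=True)
o=bot.get_obs(); R,c=vase(o); print(o['q'],c)
for n in('side','wrist'):
    k=shot(n); print(n,proj(k,c),proj(k,foot+SR[:,2]*.09))
    for q in('vase_centre','peg_tip'): print(q,[(r['pixel'],r['p']) for r in bot.landmark_of(n,q)[:1]])
for h in(.125,.1,.02,0): print(h,*todo(h,o))
E
```

```text
[  2.53   15.766  18.587 113.205  -5.069 177.186] [ 0.491 -0.003  0.216]
side [286.685 181.486] [276.187 210.566]
vase_centre [([288.2, 182.2], 0.92)]
peg_tip [([278.7, 208.4], 0.69)]
wrist [273.608 242.186] [273.755 118.564]
vase_centre [([272.0, 242.6], 0.96)]
peg_tip [([272.5, 121.4], 0.73)]
0.125 [ 0.482 -0.004  0.221] [176.004  20.445   5.638] [ 0.013  0.003 -0.137] [ 0.004 -0.019  0.012]
0.1 [ 0.489 -0.005  0.197] [176.004  20.445   5.638] [ 0.27  -0.031 -1.103] [ 0.004 -0.019  0.012]
0.02 [ 0.509 -0.007  0.12 ] [176.004  20.445   5.638] [ 1.091 -0.139 -4.194] [ 0.004 -0.019  0.012]
0 [ 0.514 -0.008  0.1  ] [176.004  20.445   5.638] [ 1.296 -0.166 -4.967] [ 0.004 -0.019  0.012]
```

Emit:
{"method": "send_rows", "body": {"moves": [0.12, -0.015, -0.46, 0, 0, 0, 1, 0.12, -0.015, -0.46, 0, 0, 0, 1, 0.12, -0.015, -0.46, 0, 0, 0, 1, 0.12, -0.015, -0.46, 0, 0, 0, 1, 0.12, -0.015, -0.46, 0, 0, 0, 1, 0, 0, 0, 0, 0, 0, 1, 0, 0, 0, 0, 0, 0, 1]}}

```text
time: 12.58
ee_pos: [0.4974, -0.0057, 0.1681]
tcp_rot: [175.9, 20.5, 5.6]
wrist_force: [0.6, -0.3, -2.5]
opening: 0.0551
grasp_force: 83.3
```

```bash
python3 - <<'E'
from h import *
np.set_printoptions(precision=3,suppress=True)
o=bot.get_obs(); R,c=vase(o); print(o['wrist_force'],o['torque'])
s=shot('side','side7.png');w=shot('wrist')
cv2.imwrite('pics/c7.png',np.hstack([cv2.resize(s['color'][130:270,210:350],(400,400),interpolation=2),cv2.resize(w['color'],(400,400))])[:,:,::-1])
for h in(.02,.004,0): print(h,*todo(h,o))
E
```

```text
[ 0.555 -0.267 -2.492] [ 0.205 -0.501 -0.017]
0.02 [ 0.509 -0.007  0.12 ] [176.004  20.445   5.638] [ 0.479 -0.069 -1.938] [ 0.007 -0.008  0.005]
0.004 [ 0.513 -0.008  0.104] [176.004  20.445   5.638] [ 0.643 -0.09  -2.557] [ 0.007 -0.008  0.005]
0 [ 0.514 -0.008  0.1  ] [176.004  20.445   5.638] [ 0.684 -0.096 -2.711] [ 0.007 -0.008  0.005]
```

View pics/c7.png

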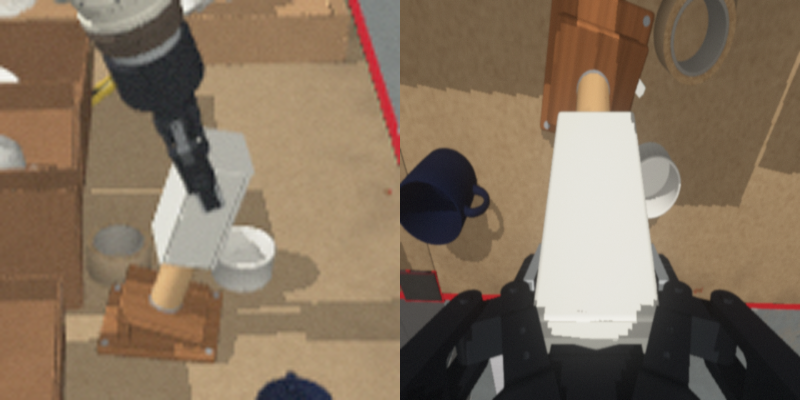

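The peg enters the mouth centred (wrist crop, peg column about 593, mouth 558-632), and the wrist carries only the vase's weight. Going on down.

Emit:
{"method": "send_rows", "body": {"moves": [0.1, -0.014, -0.4, 0, 0, 0, 1, 0.1, -0.014, -0.4, 0, 0, 0, 1, 0.1, -0.014, -0.4, 0, 0, 0, 1, 0.1, -0.014, -0.4, 0, 0, 0, 1, 0.1, -0.014, -0.4, 0, 0, 0, 1, 0, 0, 0, 0, 0, 0, 1]}}

```text
time: 13.42
ee_pos: [0.5096, -0.0074, 0.1168]
tcp_rot: [176.0, 20.6, 5.6]
wrist_force: [0.7, -0.6, -1.9]
opening: 0.055
grasp_force: 83.3
```

Emit:
{"method": "send_rows", "body": {"moves": [0.04, -0.005, -0.15, 0, 0, 0, 1, 0.04, -0.005, -0.15, 0, 0, 0, 1, 0, 0, 0, 0, 0, 0, 1]}}

```text
time: 13.8
ee_pos: [0.5118, -0.0077, 0.1101]
tcp_rot: [175.9, 20.5, 5.6]
wrist_force: [1.0, -0.5, -2.4]
opening: 0.0554
grasp_force: 83.3
```

Emit:
{"method": "send_rows", "body": {"moves": [0.03, -0.004, -0.11, 0, 0, 0, 1, 0.03, -0.004, -0.11, 0, 0, 0, 1, 0, 0, 0, 0, 0, 0, 1]}}

```text
time: 14.18
ee_pos: [0.5133, -0.0079, 0.1045]
tcp_rot: [175.9, 20.6, 5.6]
wrist_force: [-0.5, -0.1, -2.7]
opening: 0.0551
grasp_force: 83.3
```

Emit:
{"method": "send_rows", "body": {"moves": [0.02, -0.003, -0.08, 0, 0, 0, 1, 0, 0, 0, 0, 0, 0, 1]}}

```text
time: 14.42
ee_pos: [0.5139, -0.0079, 0.1028]
tcp_rot: [175.9, 20.5, 5.6]
wrist_force: [0.1, 0.0, -2.3]
opening: 0.0552
grasp_force: 83.4
```

Emit:
{"method": "send_rows", "body": {"moves": [0.02, -0.003, -0.08, 0, 0, 0, 1, 0, 0, 0, 0, 0, 0, 1]}}

```text
time: 14.68
ee_pos: [0.5138, -0.0079, 0.1027]
tcp_rot: [175.9, 20.5, 5.6]
wrist_force: [-5.0, 1.6, 12.1]
opening: 0.0552
grasp_force: 84.7
```

Emit:
{"method": "send_rows", "body": {"moves": [0.02, -0.003, -0.08, 0, 0, 0, 1, 0, 0, 0, 0, 0, 0, 1]}}

```text
time: 14.92
ee_pos: [0.5138, -0.0079, 0.1026]
tcp_rot: [175.9, 20.5, 5.6]
wrist_force: [-10.3, 2.5, 26.7]
opening: 0.055
grasp_force: 85.9
```

Contact with the force square to the plate (-10, 2.5, 27), so the rim is seated. Releasing.

Emit:
{"method": "send_rows", "body": {"moves": [-0.03, 0, 0.11, 0, 0, 0, 1, 0, 0, 0, 0, 0, 0, -1, 0, 0, 0, 0, 0, 0, -1, 0, 0, 0, 0, 0, 0, -1, 0, 0, 0, 0, 0, 0, -1, 0, 0, 0, 0, 0, 0, -1, 0, 0, 0, 0, 0, 0, -1, 0, 0, 0, 0, 0, 0, -1]}}

```text
time: 15.92
ee_pos: [0.5141, -0.0081, 0.1015]
tcp_rot: [175.9, 20.5, 5.6]
wrist_force: [-0.3, -0.7, 0.4]
opening: 0.0854
grasp_force: 0.0
```

```bash
python3 - <<'E'
from h import *
np.set_printoptions(precision=3,suppress=True)
o=bot.get_obs(); print(o['ee_pos'],o['opening'],o['grasp_force'],o['wrist_force'],-E_(o['tcp_rot'])[:,2])
s=shot('side');w=shot('wrist')
cv2.imwrite('pics/c8.png',np.hstack([cv2.resize(s['color'][130:270,210:350],(400,400),interpolation=2),cv2.resize(w['color'],(400,400))])[:,:,::-1])
E
```

```text
[ 0.514 -0.008  0.102] 0.08539849908341916 0.0 [-0.31  -0.737  0.387] [0.341 0.104 0.934]
```

View pics/c8.png

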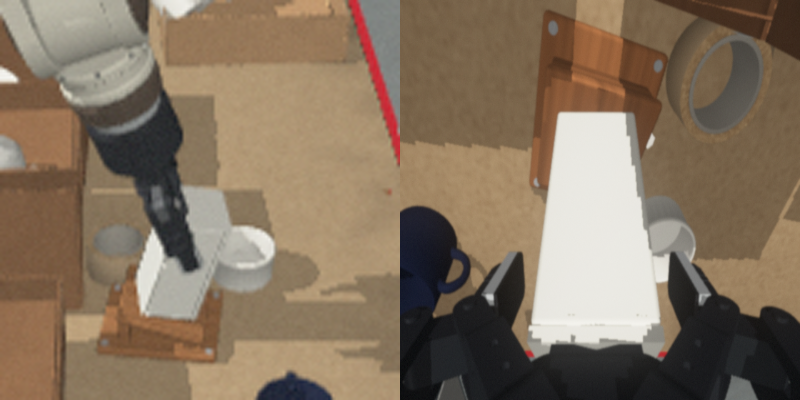

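The vase sits on the plate and both pads are clear of it. Backing off along the tool axis.

Emit:
{"method": "send_rows", "body": {"moves": [0.14, 0.042, 0.37, 0, 0, 0, -1, 0.27, 0.083, 0.75, 0, 0, 0, -1, 0.27, 0.083, 0.75, 0, 0, 0, -1, 0.27, 0.083, 0.75, 0, 0, 0, -1, 0.27, 0.083, 0.75, 0, 0, 0, -1, 0.27, 0.083, 0.75, 0, 0, 0, -1, 0.27, 0.083, 0.75, 0, 0, 0, -1, 0, 0, 0, 0, 0, 0, -1]}}

```text
time: 17.02
ee_pos: [0.5589, 0.0056, 0.2246]
tcp_rot: [175.9, 20.4, 5.6]
wrist_force: [0.5, -0.0, -0.4]
opening: 0.0856
grasp_force: 0.0
```

```bash
python3 - <<'E'
from h import *
s=shot('side');w=shot('wrist'); o=bot.get_obs(); print(o['wrist_force'],o['time'])
cv2.imwrite('pics/c9.png',np.hstack([cv2.resize(s['color'][130:270,210:350],(400,400),interpolation=2),cv2.resize(w['color'],(400,400))])[:,:,::-1])
c=foot+SR[:,2]*.06; print(proj(s,c),[(r['pixel'],r['p']) for r in bot.landmark_of('side','vase_centre')[:2]])
E
```

```text
[0.35729663 0.17221975 0.07757191] 17.125
[273.15253037 218.78452823] [([272.1, 214.3], 0.63)]
```

View pics/c9.png

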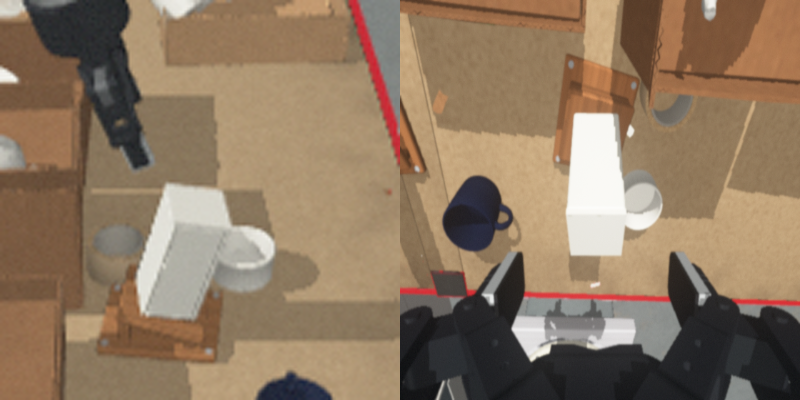

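The vase stands flat on the stand's sloping top, leaning with the peg, and the gripper is well clear.

```bash
python3 -c "
from workcell import bot
print(bot.job_done())"
```

```text
the job is handed in; nothing more can be done
None
```

The vase now sits upside down over the bare peg with its rim flat on the stand's sloping top, released and clear of the gripper; the job is handed in (about 17 s used, no verdict returned), and the arm touched none of the other things.

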